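Lay out boot heels on their outsoles

ROBOT

A 6-joint arm with a two-finger parallel gripper is mounted at the origin on the work surface. World frame = base frame: x ahead of the robot, y to its left, z up, the work surface at z = 0. Lengths are in m, angles in rad, forces in N, time in s.
With the tool pointing down it reaches from about 0.3 to 0.775 m from the base axis. Payload 14.6 kg.
Tool frame: the origin (TCP) lies at the very end of the fingers, on their centre line; the grasp point (between the pads) lies 19 mm behind it; z points along the fingers, y is the line along which they close (so a half turn about z gives the same grasp; the last joint's range is limited). The gripper opens to 94 mm and grips with 3 to 60 N. Pads are 16 mm wide; open, the fingers measure 119 mm over their backs; the gripper's body (75 mm by 177 mm) begins 78 mm behind the grasp point.
Start: joints at [-0.067, 0.3, 1.521, -0, 1.321, -0.067], TCP at [0.55, -0, 0.205] pointing down, gripper open.
Joint ranges: [-3.03, 3.03], [-0.79, 2.21], [0.23, 2.52], [-1.04, 4.18], [0, 3.07], [-2.55, 2.55]. Speed limits (rad/s): [2.22, 2.22, 2.57, 3.14, 3.14, 3.14].

INTERFACE

Orientations are given as [roll, pitch, yaw] about the fixed x, y, z axes, in that order (R = Rz(yaw) Ry(pitch) Rx(roll)).
In Python, from station import ctrl gives the robot as it stands.
- The arm moves only by the tool move_arm, never from a script. Its argument "increments" is a list of rows, each a list of 7 numbers: the opening, from 0 (shut) to 1 (fully open), then the shift along the tool's x, y, z in units of 50 mm (1.0 is 50 mm), then the turn, a rotation vector about the tool's x, y, z in rad. In form: [[claw, tx, ty, tz, rx, ry, rz], ...]. A call has 1 to 20 rows; each row shifts and turns the commanded pose from where the row before left it, along the tool's axes as they then stand; what a row does not reach is not made up. A row lasts 1/10 s, in which the tool goes at most 50 mm and 8.59 degrees, less where a joint would pass 70% of its speed; a pose out of reach is approached as far as the arm can. A call is refused whole if a number of a shift passes 1 or a number of a turn 0.15, either way. A call with a gripper value outside its range is refused whole. The fingers move at their own pace and stop on an object; "force" is the grip in N (left out, the last holds). Time passes only in rows, so rows that do not move let the fingers close. It gives the time, the measured TCP pose, the force, the opening and the grip force at its end, in the units of the state.
- ctrl.get_obs(): the state, without advancing time (a new reading comes with each control period).
- ctrl.camera(name): name is "scene" or "side" or "wrist"; returns a dict with "color" (480x640x3 uint8, blue, green, red), "K" (3x3 intrinsics, pixels), "pose" (4x4, takes a point from camera to world coordinates); the wrist camera has in their place "tool_from_camera" (4x4, takes a point from camera to tool coordinates, whose origin is the TCP and whose axes are the flange's). Camera axes: x right, y down, z forward; pixel columns grow to the right and rows downward; lengths in m; the calibration is good to about 2 mm. A picture is of the moment at which its call begins: read the wrist's pose just before it. There is no depth.
- ctrl.hand_in(): hands the job in; it is judged then, once.
Trained networks look in a picture, given as the dict that the camera call returned (one of the last four; its "shot" number tells which), for a name from the list of things; names that differ only in an ending like _2 or _b are one class to them, and where a whole thing is asked for, a point or a joint stands for the part that bears it (a point fixed in the world has none). Each returns a list of dicts, best first, with "conf" (0 to 1); they miss things now and then, are a little off and sometimes report something else, mostly with a low value. They report only what shows in the picture. A call takes as long as a camera call.
- ctrl.cut_out(name, picture): "mask" (480x640 bool, what is visible of it) and "centre" ([row, column] in pixels, amid what is visible of it).
The state is a dict: "time_s": time; "qpos": joint angles; "joint_vel": joint speeds; "tau": joint torques, N m; "ee_pos": TCP position; "eef_rot": TCP orientation; "force": force on the tool from outside, world axes, zero at the start; "moment": the same for the moment, N m; "grip_width": finger opening in m; "grip_force": force on a finger pad.
Only numpy, scipy, OpenCV 4.12 (cv2) and the standard library are available. Lean on these libraries where they do the work, as an engineer would, in place of code of your own. Each camera call takes 0.05 s, during which the arm holds its last target. There are 200 camera calls.

TASK

Take the pile of four leather boot heels apart and set each one on the heel end of the outsole it fits, the largest heel on the largest sole and so on down to the smallest, ready for nailing. Each heel lies flat and square on its seat, as it stood in the pile (not turned over), with its straight front edge on the line scribed across the sole and its round back on the sole's round end. Set the heels down, do not drop or throw them, and leave the cement tin where it stands.

Things in the scene. Friction and masses are not known exactly. Their poses are not given: they have to be found in the camera images.
- heel_mens_center (a point): Centre (half-way up) of the largest of four loose leather boot heels, at the bottom of the pile, standing on the bench at the start. Brown block, D-shaped from above: 64 mm wide (y), 72 mm long (x), 40 mm tall (z), sides upright; its back end (-x) is a half circle of radius 32 mm, its front end (+x, the breast) straight. z up.
- heel_womens_center (a point): Centre (half-way up) of the second largest of four loose leather boot heels, second from the bottom of the pile at the start. Brown block, D-shaped from above: 54 mm wide (y), 62 mm long (x), 38 mm tall (z), sides upright; its back end (-x) is a half circle of radius 27 mm, its front end (+x, the breast) straight. z up.
- heel_youths_center (a point): Centre (half-way up) of the second smallest of four loose leather boot heels, third from the bottom of the pile at the start. Brown block, D-shaped from above: 45 mm wide (y), 52 mm long (x), 36 mm tall (z), sides upright; its back end (-x) is a half circle of radius 22.5 mm, its front end (+x, the breast) straight. z up.
- heel_childs_center (a point): Centre (half-way up) of the smallest of four loose leather boot heels, on top of the pile at the start. Brown block, D-shaped from above: 36 mm wide (y), 42 mm long (x), 34 mm tall (z), sides upright; its back end (-x) is a half circle of radius 18 mm, its front end (+x, the breast) straight. z up.
- sole_mens_line (a point): Largest of four tan leather outsoles, fixed flat on the bench: 285 mm long, 96 mm wide at the ball, 5 mm thick. Point: top face, middle of the dark line scribed across it in front of its round heel end; x to the toe, y across, z up. Heel seat: behind the line (-x), 68 mm wide, 74 mm long; fits the largest heel, whose breast lies on the line, centre 36 mm behind it.
- sole_womens_line (a point): Second largest of four tan leather outsoles, fixed flat on the bench: 250 mm long, 84 mm wide at the ball, 5 mm thick. Point: top face, middle of the dark line scribed across it in front of its round heel end; x to the toe, y across, z up. Heel seat: behind the line (-x), 58 mm wide, 64 mm long; fits the second largest heel, whose breast lies on the line, centre 31 mm behind it.
- sole_youths_line (a point): Second smallest of four tan leather outsoles, fixed flat on the bench: 215 mm long, 74 mm wide at the ball, 5 mm thick. Point: top face, middle of the dark line scribed across it in front of its round heel end; x to the toe, y across, z up. Heel seat: behind the line (-x), 49 mm wide, 54 mm long; fits the second smallest heel, whose breast lies on the line, centre 26 mm behind it.
- sole_childs_line (a point): Smallest of four tan leather outsoles, fixed flat on the bench: 178 mm long, 62 mm wide at the ball, 5 mm thick. Point: top face, middle of the dark line scribed across it in front of its round heel end; x to the toe, y across, z up. Heel seat: behind the line (-x), 40 mm wide, 44 mm long; fits the smallest heel, whose breast lies on the line, centre 21 mm behind it.
- cement_tin: Bystander: closed round cement tin standing on the bench on the robot's left, 87 mm diameter, 116 mm tall with its black cap; origin at the centre of its underside.

How it is judged:
At the end, for the whole second after the job is handed in: Each heel is still and released on the sole of its size: centre within 8 mm (along and across) of half its length behind the line, straight end to the toe and square within 0.17 rad, upright within 0.06 rad, height within 3 mm of lying flat on the sole (x of heel_mens_center in the frame of sole_mens_line between -0.044 and -0.028 m and y of heel_mens_center in the frame of sole_mens_line between -0.008 and 0.008 m and x of sole_mens_line in the frame of heel_mens_center above 0 m and angle between the x axis of heel_mens_center and the x axis of sole_mens_line, either way round below 0.17 rad and height (world z) of heel_mens_center between 0.022 and 0.028 m and angle between each of heel_mens_center, heel_womens_center, heel_youths_center, heel_childs_center's own z axis and vertical below 0.06 rad and linear speed of each of heel_mens, heel_womens, heel_youths, heel_childs below 0.02 m/s and x of heel_womens_center in the frame of sole_womens_line between -0.039 and -0.023 m and y of heel_womens_center in the frame of sole_womens_line between -0.008 and 0.008 m and x of sole_womens_line in the frame of heel_womens_center above 0 m and angle between the x axis of heel_womens_center and the x axis of sole_womens_line, either way round below 0.17 rad and height (world z) of heel_womens_center between 0.021 and 0.027 m and x of heel_youths_center in the frame of sole_youths_line between -0.034 and -0.018 m and y of heel_youths_center in the frame of sole_youths_line between -0.008 and 0.008 m and x of sole_youths_line in the frame of heel_youths_center above 0 m and angle between the x axis of heel_youths_center and the x axis of sole_youths_line, either way round below 0.17 rad and height (world z) of heel_youths_center between 0.02 and 0.026 m and x of heel_childs_center in the frame of sole_childs_line between -0.029 and -0.013 m and y of heel_childs_center in the frame of sole_childs_line between -0.008 and 0.008 m and x of sole_childs_line in the frame of heel_childs_center above 0 m and angle between the x axis of heel_childs_center and the x axis of sole_childs_line, either way round below 0.17 rad and height (world z) of heel_childs_center between 0.019 and 0.025 m); the robot touches nothing.
It fails at once if a heel falls or flies freely (not touched by the fingers) faster than 0.6 m/s ((linear speed of heel_mens above 0.6 m/s and contact force between heel_mens and the fingers below 0.05 N) or (linear speed of heel_womens above 0.6 m/s and contact force between heel_womens and the fingers below 0.05 N) or (linear speed of heel_youths above 0.6 m/s and contact force between heel_youths and the fingers below 0.05 N) or (linear speed of heel_childs above 0.6 m/s and contact force between heel_childs and the fingers below 0.05 N)).
It fails at once if the cement tin is moved more than 20 mm (distance of cement_tin from where it was at the start of the episode above 0.02 m).
It also fails if it takes over 138 s, if anything falls off the work surface, if the arm or the gripper's body presses on something with over 40 N, if the wrist force passes 120 N, or if a joint passes its speed limit or range.

## Working session

There is one attempt and no reset: what is moved stays moved. The work goes in short steps, Python scripts to look and compute and a tool call to move; the robot and the scene stay as the last step left them, time stands still between calls to the robot, and variables do not carry over. Pictures are saved under pics/ and viewed, at most 14 in all, crops included, and the job is handed in when it is done.

Besides the shell and the picture viewer there is one more tool, called after ">>>" in YAML: its name, and indented under it one key for each argument. move_arm: Moves the arm, as the interface text tells. Its arguments: {"type":"object","properties":{"increments":{"type":"array","items":{"type":"array","items":{"type":"number"}}},"force":{"type":"number"}},"required":["increments"]}

```bash
mkdir -p pics; cat > h.py <<'E'
import numpy as np, cv2
from station import ctrl
def ray(c,uv,pose=None):
    P=c["pose"] if pose is None else pose
    d=P[:3,:3]@np.linalg.inv(c["K"])@np.array([uv[0],uv[1],1.]);return P[:3,3],d
def onz(c,uv,z,pose=None):
    o,d=ray(c,uv,pose);return o+d*(z-o[2])/d[2]
def proj(c,p,pose=None):
    P=c["pose"] if pose is None else pose
    q=P[:3,:3].T@(np.asarray(p)-P[:3,3]);q=c["K"]@q;return q[:2]/q[2]
E
python3 - <<'E'
from h import *
np.set_printoptions(precision=3,suppress=True)
o=ctrl.get_obs();print(o["ee_pos"],o["eef_rot"],o["grip_width"],o["time_s"])
for n in("scene","side"):
    c=ctrl.camera(n);cv2.imwrite(f"pics/{n}0.png",c["color"]);print(n,c["K"].tolist());print(c["pose"])
    for k in("heel_mens_center","heel_womens_center","heel_youths_center","heel_childs_center","sole_mens_line","sole_womens_line","sole_youths_line","sole_childs_line","cement_tin"):
        print(k,[(round(r["conf"],2),np.round(r["centre"]).tolist(),int(r["mask"].sum())) for r in ctrl.cut_out(k,c)])
c=ctrl.camera("wrist");cv2.imwrite("pics/wrist0.png",c["color"]);print(c["tool_from_camera"],c["K"])
E
```

```text
[0.55  0.    0.205] [-3.14  -0.     1.571] 0.09382004342386707 0.0
scene [[478.73242418751727, 0.0, 316.3360074039359], [0.0, 478.73242418751727, 238.80051005014508], [0.0, 0.0, 1.0]]
[[-0.485  0.633 -0.603  1.244]
 [ 0.875  0.349 -0.336  0.477]
 [-0.002 -0.691 -0.723  0.997]
 [ 0.     0.     0.     1.   ]]
heel_mens_center [(0.6, [272.0, 286.0], 395)]
heel_womens_center [(0.7, [260.0, 285.0], 252)]
heel_youths_center [(0.63, [251.0, 290.0], 268)]
heel_childs_center [(0.79, [235.0, 289.0], 330)]
sole_mens_line [(0.59, [259.0, 227.0], 2024)]
sole_womens_line [(0.81, [326.0, 399.0], 2146)]
sole_youths_line [(0.96, [243.0, 186.0], 1050)]
sole_childs_line [(0.91, [291.0, 343.0], 990), (0.65, [326.0, 468.0], 2001)]
cement_tin [(0.75, [324.0, 468.0], 2027)]
side [[510.33678816066254, 0.0, 316.2660231493896], [0.0, 510.33678816066254, 241.34391628867192], [0.0, 0.0, 1.0]]
[[ 0.795 -0.354  0.493  0.008]
 [-0.607 -0.439  0.662 -0.607]
 [-0.018 -0.826 -0.564  0.698]
 [ 0.     0.     0.     1.   ]]
heel_mens_center [(0.69, [298.0, 356.0], 601)]
heel_womens_center [(0.98, [282.0, 353.0], 588)]
heel_youths_center [(0.79, [268.0, 352.0], 475), (0.37, [385.0, 486.0], 3271)]
heel_childs_center [(0.95, [247.0, 354.0], 594)]
sole_mens_line [(0.61, [342.0, 419.0], 4276)]
sole_womens_line [(0.72, [232.0, 269.0], 1486)]
sole_youths_line [(0.71, [386.0, 486.0], 3274)]
sole_childs_line [(0.87, [264.0, 299.0], 976)]
cement_tin [(0.89, [192.0, 227.0], 1573)]
[[ 0.001 -0.968 -0.253  0.074]
 [ 1.     0.001 -0.001 -0.001]
 [ 0.001 -0.253  0.968 -0.18 ]
 [ 0.     0.     0.     1.   ]] [[373.213   0.    320.458]
 [  0.    373.213 236.31 ]
 [  0.      0.      1.   ]]
```

View pics/scene0.png

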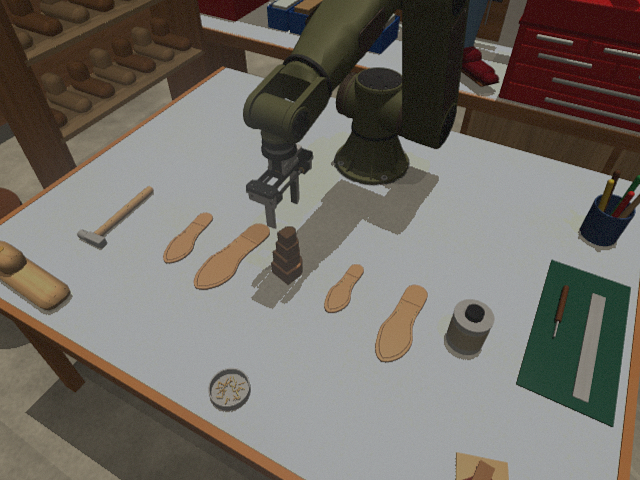

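View pics/side0.png

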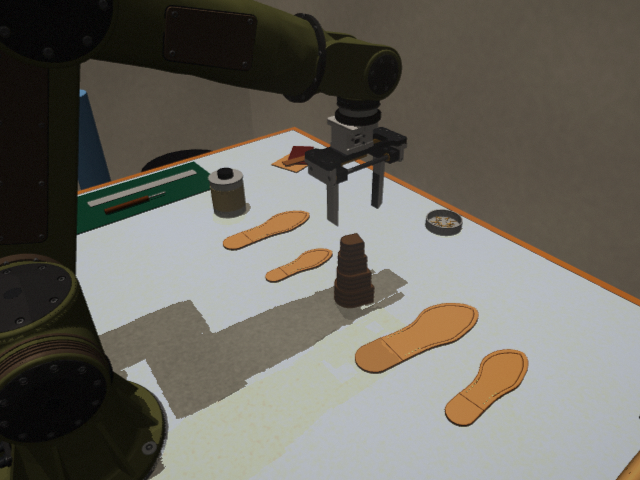

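View pics/wrist0.png

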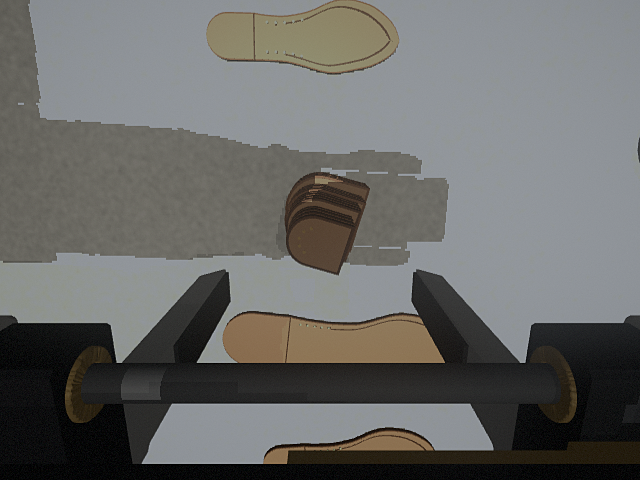

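The wrist view shows the child's sole with its line at about (254,37), the pile at (325,220) turned about -18°, and the men's sole line at (289,340). The side view shows all four lines: men's (392,348), youth's (463,407), women's (250,238), child's (288,272). I'll fit the sole seats and the top heel next.

```bash
cat >> h.py <<'E'
from scipy.optimize import differential_evolution as DE
from scipy.spatial.transform import Rotation as Rn
H=dict(childs=(.036,.042,.034),youths=(.045,.052,.036),womens=(.054,.062,.038),mens=(.064,.072,.040))
S=dict(childs=(.040,.044),youths=(.049,.054),womens=(.058,.064),mens=(.068,.074))
def shots(names):
    out=[]
    for n in names:
        o=ctrl.get_obs();c=ctrl.camera(n)
        if n=="wrist":
            T=np.eye(4);T[:3,:3]=Rn.from_euler("xyz",o["eef_rot"]).as_matrix();T[:3,3]=o["ee_pos"]
            c["pose"]=T@c["tool_from_camera"]
        out.append(c)
    return out
def D(w,l):  # outline about the centre of the length
    a=np.linspace(np.pi/2,3*np.pi/2,25);r=w/2
    return np.vstack([[l/2,r],np.c_[-l/2+r+r*np.cos(a),r*np.sin(a)],[l/2,-r]])
def place(P,x,y,t):
    c,s=np.cos(t),np.sin(t);return P@np.array([[c,s],[-s,c]])+[x,y]
def projs(c,P3):
    M=c["pose"];q=(P3-M[:3,3])@M[:3,:3]@c["K"].T;return q[:,:2]/q[:,2:]
def heel_fit(size,z0,cs,masks,g,rad=.03,yr=.35):
    w,l,h=H[size];d=D(w,l)
    def f(v,per=False):
        P=place(d,*v);P3=np.vstack([np.c_[P,np.full(len(P),z)] for z in(z0,z0+h)]);L=[]
        for c,m in zip(cs,masks):
            im=np.zeros((480,640),np.uint8);cv2.fillConvexPoly(im,np.round(cv2.convexHull(projs(c,P3).astype(np.float32))*16).astype(int),1,shift=4)
            im=im>0;L.append((im&m).sum()/max(1,(im|m).sum()))
        return L if per else -np.mean(L)
    r=DE(f,[(g[0]-rad,g[0]+rad),(g[1]-rad,g[1]+rad),(g[2]-yr,g[2]+yr)],seed=1,maxiter=60)
    return r.x,f(r.x,True)
def sole_fit(size,c,g,rad=.025,yr=.4):
    """pose (x,y,yaw) of the scribed line, from colour and line in an ortho patch"""
    w,l=S[size];n=320;s=.0005
    X,Y=np.meshgrid(g[0]+(np.arange(n)-n/2)*s,g[1]+(np.arange(n)-n/2)*s)
    q=projs(c,np.c_[X.ravel(),Y.ravel(),np.full(n*n,.005)]).reshape(n,n,2).astype(np.float32)
    o=cv2.remap(c["color"],q[...,0],q[...,1],cv2.INTER_LINEAR).astype(float)
    sat=((o[...,2]-o[...,0])/(o.max(2)+1)>.28).astype(np.float32);gr=cv2.GaussianBlur(o.mean(2),(0,0),1).astype(np.float32)
    U=lambda e:D(w+2*e,l+2*e)-[l/2,0]
    ins=np.vstack([U(e) for e in(-.0015,-.003)]);ins=ins[ins[:,0]<0];out=np.vstack([U(e) for e in(.0015,.003)]);out=out[out[:,0]<-.005]
    ly=np.linspace(-w/2+.004,w/2-.004,25)
    def smp(im,P):
        ij=((P-[g[0],g[1]])/s+n/2).astype(np.float32).reshape(1,-1,2);return cv2.remap(im,ij[...,0],ij[...,1],cv2.INTER_LINEAR).mean()
    def f(v):
        ln=lambda x:smp(gr,place(np.c_[np.full(25,x),ly],*v))
        return -(smp(sat,place(ins,*v))-smp(sat,place(out,*v)))-min(.04*(.5*(ln(.004)+ln(-.004))-ln(0)),1)
    r=DE(f,[(g[0]-rad,g[0]+rad),(g[1]-rad,g[1]+rad),(g[2]-yr,g[2]+yr)],seed=1,maxiter=80)
    return r.x,r.fun,o
E
python3 - <<'E'
from h import *
np.set_printoptions(precision=4,suppress=True)
cs=shots(("wrist","scene","side"))
k="heel_childs_center";ms=[];use=[]
for c in cs:
    r=ctrl.cut_out(k,c)
    if r: ms.append(r[0]["mask"]);use.append(c);print(r[0]["conf"],r[0]["centre"],r[0]["mask"].sum())
g=onz(cs[2],(354,247),.13)
print(g,heel_fit("childs",.114,use,ms,(g[0],g[1],-.3)))
for size,uv in dict(mens=(392,348),youths=(463,407),womens=(250,238),childs=(288,272)).items():
    g=onz(cs[2],uv,.005);print(size,g,sole_fit(size,cs[2],(g[0],g[1],0))[:2])
for size,uv in dict(mens=(289,340),childs=(254,37)).items():
    g=onz(cs[0],uv,.005);print("w",size,g,sole_fit(size,cs[0],(g[0],g[1],0))[:2])
E
```

```text
0.9 [238.2, 318.3] 3472
0.88 [237.1, 288.4] 287
0.87 [245.1, 354.5] 550
[ 0.5499 -0.0015  0.13  ] (array([ 0.5448,  0.0063, -0.313 ]), [np.float64(0.9041677727634723), np.float64(0.7950138504155124), np.float64(0.8799342105263158)])
mens [ 0.5116 -0.1567  0.005 ] (array([ 0.5092, -0.1573, -0.1183]), np.float64(-1.8932132720947266))
youths [ 0.5103 -0.3213  0.005 ] (array([ 0.5287, -0.3224,  0.0914]), np.float64(-1.9597265720367432))
womens [0.4969 0.3197 0.005 ] (array([ 0.4939,  0.328 , -0.0231]), np.float64(-1.5216264724731445))
childs [0.4922 0.1502 0.005 ] (array([ 0.4855,  0.1586, -0.0187]), np.float64(-1.7883782386779785))
w mens [ 0.5128 -0.1474  0.005 ] (array([ 0.5108, -0.1494, -0.0966]), np.float64(-1.9239728450775146))
w childs [0.4868 0.1649 0.005 ] (array([ 0.4859,  0.1659, -0.0026]), np.float64(-1.4151837825775146))
```

>>> move_arm:
  increments:
    - [1,0,0,-0.2,0,0,-0.14]
    - [1,0,0,-0.2,0,0,-0.14]
    - [1,0,0,-0.2,0,0,-0.14]
    - [1,0,0,-0.2,0,0,-0.14]
    - [1,0,0,-0.2,0,0,-0.14]
    - [1,0,0,-0.2,0,0,-0.14]
    - [1,0,0,-0.2,0,0,-0.14]
    - [1,0,0,-0.2,0,0,-0.14]
    - [1,0,0,-0.2,0,0,-0.14]
    - [1,0,0,0,0,0,0]
    - [1,0,0,0,0,0,0]
    - [1,0,0,0,0,0,0]

```text
time_s: 2.55
ee_pos: [0.5498, 0.0, 0.2948]
eef_rot: [-3.141, -0.001, 2.828]
force: [-0.6, -0.9, -0.1]
grip_width: 0.0938
grip_force: 0.0
```

```bash
python3 - <<'E'
from h import *
np.set_printoptions(precision=4,suppress=True)
o=ctrl.get_obs();print(o["ee_pos"],o["eef_rot"],o["qpos"])
cs=shots(("wrist","scene","side"))
cv2.imwrite("pics/wrist1.png",cs[0]["color"])
k="heel_childs_center";ms=[];use=[]
for c in cs:
    r=ctrl.cut_out(k,c)
    ms.append(r[0]["mask"]);use.append(c)
for i in range(3): print(heel_fit("childs",.114,use[i:i+1],ms[i:i+1],(.545,.006,-.3)))
G=dict(mens=(.510,-.153,-.1),youths=(.52,-.322,0.05),womens=(.494,.328,0),childs=(.486,.162,0))
for i,n in((0,"wrist"),(1,"scene")):
  for s,g in G.items():
    r=sole_fit(s,cs[i],g);print(n,s,r[:2],proj(cs[i],[*r[0][:2],.005]))
    cv2.imwrite(f"pics/o_{n}_{s}.png",r[2])
E
```

```text
[0.5498 0.     0.2948] [-3.1413 -0.0009  2.8275] [-0.0666  0.2489  1.3802 -0.      1.5134 -1.3233]
(array([ 0.5451,  0.0079, -0.2909]), [np.float64(0.9514360313315927)])
(array([ 0.5438,  0.0058, -0.2814]), [np.float64(0.8166666666666667)])
(array([ 0.5436,  0.0041, -0.2767]), [np.float64(0.9538714991762768)])
wrist mens (array([ 0.5104, -0.1513, -0.1172]), np.float64(-2.0)) [197.687  207.0362]
wrist youths (array([ 0.5299, -0.3164,  0.0893]), np.float64(-2.0)) [ 87.6137 259.0007]
wrist womens (array([ 0.4955,  0.3359, -0.0251]), np.float64(-2.0)) [579.9093  67.7672]
wrist childs (array([ 0.4865,  0.1643, -0.0629]), np.float64(-1.5746889114379883)) [434.6184 107.845 ]
scene mens (array([ 0.5125, -0.1523, -0.1196]), np.float64(-1.429612398147583)) [248.6918 239.4665]
scene youths (array([ 0.5325, -0.3182,  0.0585]), np.float64(-1.3222801685333252)) [198.3917 224.1436]
scene womens (array([ 0.4975,  0.3354, -0.0017]), np.float64(-1.5083837509155273)) [410.8842 302.8551]
scene childs (array([ 0.4886,  0.1643, -0.0368]), np.float64(-1.4557087421417236)) [351.8537 275.2358][ WARN:0@6.043] global loadsave.cpp:1063 imwrite_ Unsupported depth image for selected encoder is fallbacked to CV_8U.
```

View pics/wrist1.png

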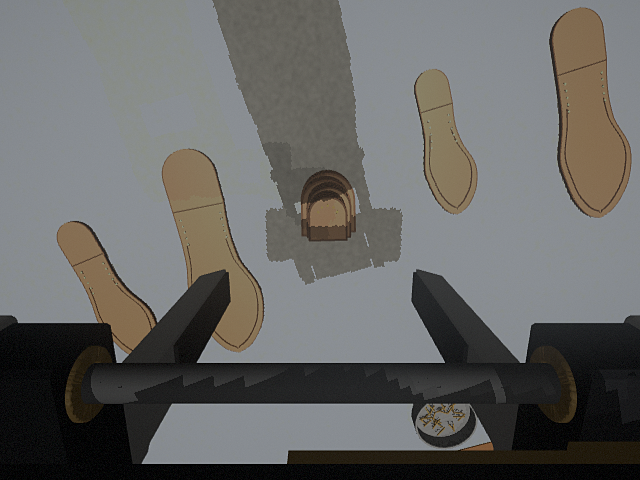

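The picture shows all four soles and the pile. The fitted line midpoints are men's (198,207), youth's (88,259), women's (580,68) and child's (435,108), and each lies on its scribed line. Next I descend on the smallest heel.

>>> move_arm:
  increments:
    - [1,0.02,0.09,0.3,0,0,-0.024]
    - [1,0,0,0.5,0,0,0]
    - [1,0,0,0.5,0,0,0]
    - [1,0,0,0.5,0,0,0]
    - [1,0,0,0.5,0,0,0]
    - [1,0,0,0.5,0,0,0]
    - [1,0,0,0.4,0,0,0]
    - [1,0,0,0.2,0,0,0]
    - [1,0,0,0.1,0,0,0]
    - [1,0,0,0,0,0,0]
    - [1,0,0,0,0,0,0]
    - [0.3,0,0,0,0,0,0]
    - [0.3,0,0,0,0,0,0]
    - [0.3,0,0,0,0,0,0]
    - [0.2,0,0,0,0,0,0]
    - [0.2,0,0,0,0,0,0]
    - [0.2,0,0,0,0,0,0]
    - [0.2,0,0,0,0,0,0]
    - [0.2,0,0,0,0,0,0]
  force: 20

```text
time_s: 4.75
ee_pos: [0.5504, 0.0046, 0.1204]
eef_rot: [3.142, -0.0, 2.855]
force: [-1.2, -0.1, -0.8]
grip_width: 0.0357
grip_force: 20.0
```

```bash
cat >> h.py <<'E'
def delta(x,y,z,yaw):
    """units to move from now to (x,y,z) with the heel's yaw (tool x = -heel x)"""
    o=ctrl.get_obs();R=Rn.from_euler("xyz",o["eef_rot"]);d=R.inv().apply(np.array([x,y,z])-o["ee_pos"])/.05
    T=Rn.from_euler("xyz",[np.pi,0,yaw+np.pi]);rv=(R.inv()*T).as_rotvec()
    print("t",round(o["time_s"],2),"shift units",np.round(d,2),"turn",np.round(rv,3),"pos",np.round(o["ee_pos"],4),np.round(o["eef_rot"],3),"w",o["grip_width"],o["grip_force"])
E
sed -i 's/>.28)/>TH)/; s/^def sole_fit/TH=.28\ndef sole_fit/' h.py
python3 - <<'E'
import h
from h import *
np.set_printoptions(precision=4,suppress=True)
cs=shots(("wrist","scene","side"))
cv2.imwrite("pics/w2.png",cs[0]["color"])
for th in(.15,.2,.24):
    h.TH=th
    for c in cs: print(th,sole_fit("childs",c,(.487,.163,0))[:2])
delta(.55,.005,.3,-.29)
E
```

```text
0.15 (array([0.4868, 0.1662, 0.017 ]), np.float64(-2.0))
0.15 (array([ 0.488 ,  0.1649, -0.0208]), np.float64(-1.4952365159988403))
0.15 (array([ 0.4856,  0.1613, -0.0227]), np.float64(-1.4727566242218018))
0.2 (array([ 0.4866,  0.1657, -0.0139]), np.float64(-2.0))
0.2 (array([ 0.488 ,  0.1646, -0.0071]), np.float64(-1.4952465295791626))
0.2 (array([ 0.485 ,  0.1582, -0.0031]), np.float64(-1.635956048965454))
0.24 (array([ 0.4868,  0.1643, -0.0971]), np.float64(-2.0))
0.24 (array([ 0.4881,  0.1647, -0.0193]), np.float64(-1.492490530014038))
0.24 (array([ 0.4852,  0.1586, -0.0002]), np.float64(-1.7391482591629028))
t 4.9 shift units [ 0.01  0.01 -3.59] turn [0.    0.    0.003] pos [0.5504 0.0046 0.1205] [3.142 0.    2.855] w 0.035882796921620844 19.999988302588463
```

View pics/w2.png

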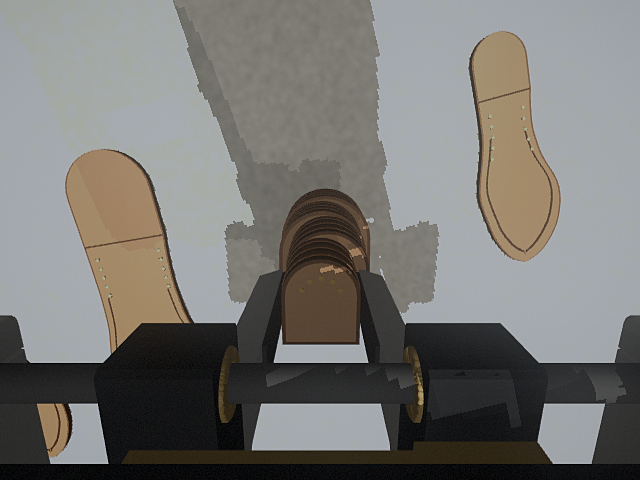

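>>> move_arm:
  increments:
    - [0.2,0,0,-0.2,0,0,0]
    - [0.2,0,0,-0.4,0,0,0]
    - [0.2,0,0,-0.5,0,0,0]
    - [0.2,0,0,0,0,0,0]
    - [0.2,0,0,0,0,0,0]

```text
time_s: 5.4
ee_pos: [0.5505, 0.0046, 0.1758]
eef_rot: [3.141, 0.001, 2.855]
force: [-0.4, -0.3, -1.1]
grip_width: 0.0358
grip_force: 20.0
```

```bash
python3 - <<'E'
from h import *
np.set_printoptions(precision=4,suppress=True)
cs=shots(("wrist","scene","side"))
o=ctrl.get_obs();z=o["ee_pos"][2]-.0065
ms=[ctrl.cut_out("heel_childs_center",c)[0]["mask"] for c in cs]
for i in range(3): print(heel_fit("childs",z,cs[i:i+1],ms[i:i+1],(*o["ee_pos"][:2],-.29)))
print("front edge",onz(cs[0],(321,343),z+.034),o["ee_pos"])
delta(.487-.0153,.1653,.0115,-.015)
# next heel
ms=[ctrl.cut_out("heel_womens_center",c) for c in cs]
y=[ctrl.cut_out("heel_youths_center",c) for c in cs]
for i in range(3):
    if y[i]: print(y[i][0]["conf"],heel_fit("youths",.078,cs[i:i+1],[y[i][0]["mask"]],(.545,.005,-.29)))
E
```

```text
(array([ 0.5463,  0.0056, -0.2852]), [np.float64(0.9818511796733213)])
(array([ 0.5473, -0.0001, -0.0156]), [np.float64(0.6253298153034301)])
(array([ 0.5452,  0.0042, -0.6246]), [np.float64(0.4033333333333333)])
front edge [0.5659 0.0002 0.202 ] [0.55   0.0046 0.1745]
t 5.7 shift units [2.41 2.64 3.27] turn [-0.    -0.001 -0.272] pos [0.5502 0.0046 0.1748] [-3.141 -0.001  2.855] w 0.035496627454789376 19.999958127737045
0.82 (array([ 0.5448,  0.0097, -0.2847]), [np.float64(0.4588)])
0.71 (array([ 0.5467,  0.0095, -0.2279]), [np.float64(0.8923395445134575)])
0.85 (array([ 0.5489,  0.0032, -0.6208]), [np.float64(0.8909090909090909)])
```

>>> move_arm:
  increments:
    - [0.2,0.24,0.23,0,0,0,0]
    - [0.2,0.5,0.54,0,0,0,0]
    - [0.2,0.5,0.54,0,0,0,0]
    - [0.2,0.5,0.54,0,0,0,0]
    - [0.2,0.46,0.54,0,0,0,0]
    - [0.2,0.24,0.24,0,0,0,0]
    - [0.2,0,0,0,0,0,-0.136]
    - [0.2,0,0,0,0,0,-0.136]
    - [0.2,0,0,0.5,0,0,0]
    - [0.2,0,0,0.5,0,0,0]
    - [0.2,0,0,0.5,0,0,0]
    - [0.2,0,0,0.5,0,0,0]
    - [0.2,0,0,0.5,0,0,0]
    - [0.2,0,0,0.3,0,0,0]
    - [0.2,0,0,0.1,0,0,0]
    - [0.2,0,0,0,0,0,0]
    - [0.2,0,0,0,0,0,0]

```text
time_s: 7.7
ee_pos: [0.4708, 0.1656, 0.0313]
eef_rot: [3.141, 0.001, 3.127]
force: [-0.2, -0.2, -0.7]
grip_width: 0.0356
grip_force: 20.0
```

```bash
python3 - <<'E'
from h import *
c=shots(("wrist",))[0];cv2.imwrite("pics/w3.png",c["color"]);delta(.4705,.1653,.0115,-.015)
E
```

```text
t 7.75 shift units [ 0.01 -0.01  0.4 ] turn [0.    0.001 0.   ] pos [0.471  0.1655 0.0314] [3.141e+00 1.000e-03 3.127e+00] w 0.03585975800929543 19.999943263828754
```

View pics/w3.png

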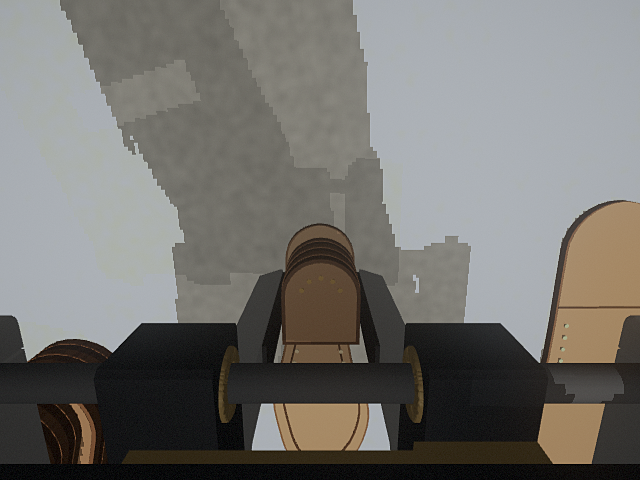

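The held heel is centred over the child's seat: the sole's back rim (288–353) and the heel (283–358) share the centre column of about 320. Now I lower it and release.

>>> move_arm:
  increments:
    - [0.2,0,0,0.2,0,0,0]
    - [0.2,0,0,0.1,0,0,0]
    - [0.2,0,0,0.06,0,0,0]
    - [0.2,0,0,0.03,0,0,0]
    - [0.2,0,0,0,0,0,0]
    - [0.2,0,0,0,0,0,0]

```text
time_s: 8.35
ee_pos: [0.4704, 0.1652, 0.0114]
eef_rot: [-3.141, -0.001, 3.127]
force: [-5.5, -1.5, 11.1]
grip_width: 0.0358
grip_force: 20.0
```

>>> move_arm:
  increments:
    - [0.6,0,0,0,0,0,0]
    - [0.6,0,0,0,0,0,0]
    - [0.6,0,0,0,0,0,0]
    - [0.6,0,0,-0.1,0,0,0]
    - [0.8,0,0,-0.4,0,0,0]
    - [0.8,0,0,-0.6,0,0,0]
    - [1,0,0,-0.6,0,0,0]
    - [1,0,0,-0.6,0,0,0]
    - [1,0,0,-0.6,0,0,0]
    - [1,0,0,-0.6,0,0,0]
    - [1,-0.2,-0.4,-0.3,0,0,0]
    - [1,-0.3,-0.6,0,0,0,0.05]
    - [1,-0.3,-0.6,0,0,0,0.05]
    - [1,-0.3,-0.6,0,0,0,0.05]
    - [1,-0.3,-0.6,0,0,0,0.05]
    - [1,-0.24,-0.38,0,0,0,0.07]
    - [1,0,0,0,0,0,0]
    - [1,0,0,0,0,0,0]

```text
time_s: 10.15
ee_pos: [0.5367, -0.0006, 0.201]
eef_rot: [3.142, -0.0, 2.857]
force: [-0.5, 0.2, 0.1]
grip_width: 0.094
grip_force: 0.0
```

```bash
cat > look.py <<'E'
import sys
from h import *
np.set_printoptions(precision=4,suppress=True)
size,z0,x,y,t=sys.argv[1],*map(float,sys.argv[2:6])
cs=shots(("wrist","scene","side"))
cv2.imwrite(f"pics/look_{size}.png",cs[0]["color"])
ms=[ctrl.cut_out(f"heel_{size}_center",c) for c in cs]
for c,m in zip(cs,ms):
    if m: print(round(m[0]["conf"],2),int(m[0]["mask"].sum()),*heel_fit(size,z0,[c],[m[0]["mask"]],(x,y,t)))
delta(x,y,z0,t)
E
python3 look.py youths .078 .545 .006 -.29
python3 - <<'E'
from h import *
cs=shots(("wrist","scene","side"))
for c in cs:
    m=ctrl.cut_out("heel_childs_center",c)
    if m: print("placed",m[0]["conf"],*heel_fit("childs",.005,[c],[m[0]["mask"]],(.466,.165,0)))
E
```

```text
0.93 3911 [ 0.5474  0.009  -0.3247] [np.float64(0.9424096385542169)]
0.96 474 [ 0.5479  0.0096 -0.402 ] [np.float64(0.9517102615694165)]
0.83 741 [ 0.5463  0.0066 -0.2946] [np.float64(0.9270440251572327)]
t 10.45 shift units [-0.12  0.16  2.46] turn [0.    0.    0.007] pos [ 0.5368 -0.      0.2011] [3.142 0.    2.858] w 0.09409878764768329 0.0
placed 0.66 [ 0.46536256  0.16590921 -0.03049386] [np.float64(0.9409124906507106)]
placed 0.85 [0.46688669 0.16339583 0.18898106] [np.float64(0.8466666666666667)]
placed 0.78 [ 0.46446633  0.15964499 -0.02288747] [np.float64(0.9373695198329853)]
```

View pics/look_youths.png

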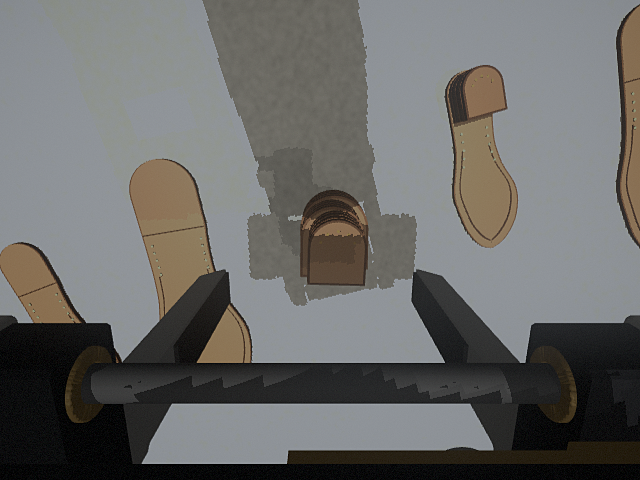

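>>> move_arm:
  increments:
    - [1,-0.25,0.22,0,0,0,0.026]
    - [1,0,0,0.3,0,0,0]
    - [1,0,0,0.5,0,0,0]
    - [1,0,0,0.5,0,0,0]
    - [1,0,0,0.5,0,0,0]
    - [1,0,0,0.3,0,0,0]
    - [1,0,0,0.15,0,0,0]
    - [1,0,0,0.07,0,0,0]
    - [1,0,0,0,0,0,0]
    - [0.4,0,0,0,0,0,0]
    - [0.4,0,0,0,0,0,0]
    - [0.4,0,0,0,0,0,0]
    - [0.3,0,0,0,0,0,0]
    - [0.3,0,0,0,0,0,0]
    - [0.3,0,0,0,0,0,0]
    - [0.3,0,0,0,0,0,0]
    - [0.3,0,0,-0.2,0,0,0]
    - [0.3,0,0,-0.5,0,0,0]
    - [0.3,0,0,-0.5,0,0,0]
    - [0.3,0,0,0,0,0,0]

```text
time_s: 12.75
ee_pos: [0.5534, 0.0062, 0.1487]
eef_rot: [3.14, 0.005, 2.831]
force: [1.0, -0.2, -1.6]
grip_width: 0.045
grip_force: 20.0
```

```bash
cat > held.py <<'E'
import sys
from h import *
np.set_printoptions(precision=4,suppress=True)
size,off,lx,ly,t=sys.argv[1],*map(float,sys.argv[2:6])
c=shots(("wrist",))[0];o=ctrl.get_obs();p=o["ee_pos"];yaw=o["eef_rot"][2]-np.pi
cv2.imwrite(f"pics/held_{size}.png",c["color"])
m=ctrl.cut_out(f"heel_{size}_center",c)[0]
v,i=heel_fit(size,p[2]-off,[c],[m["mask"]],(p[0],p[1],yaw),yr=.15)
k=np.array([np.cos(yaw),np.sin(yaw)]);d=(v[:2]-p[:2]);a=d@k;b=d@[-k[1],k[0]]
print("heel in tool: along",a,"across",b,"dyaw",(v[2]-yaw+3)%(2*np.pi)-3,i)
l=H[size][1];K=np.array([np.cos(t),np.sin(t)])
q=np.array([lx,ly])-K*(l/2+a)
print("TCP target",q);delta(*q,.005+off,t)
E
python3 held.py youths .007 .530 -.317 .089
```

```text
heel in tool: along -0.003249269623861138 across 0.0002208468860844529 dyaw 0.0025838170449334896 [np.float64(0.9874033533142211)]
TCP target [ 0.5073 -0.319 ]
t 12.85 shift units [-1.14 -6.47  2.66] turn [-0.     0.001 -0.4  ] pos [0.552  0.0063 0.1451] [3.141 0.001 2.831] w 0.04485047689341866 19.99988777562976
```

>>> move_arm:
  increments:
    - [0.3,-0.05,-0.27,0,0,0,0]
    - [0.3,-0.1,-0.58,0,0,0,0]
    - [0.3,-0.1,-0.58,0,0,0,0]
    - [0.3,-0.1,-0.58,0,0,0,0]
    - [0.3,-0.1,-0.58,0,0,0,0]
    - [0.3,-0.1,-0.58,0,0,0,0]
    - [0.3,-0.1,-0.58,0,0,0,0]
    - [0.3,-0.1,-0.58,0,0,0,0]
    - [0.3,-0.1,-0.58,0,0,0,0]
    - [0.3,-0.1,-0.58,0,0,0,0]
    - [0.3,-0.1,-0.58,0,0,0,0]
    - [0.3,-0.09,-0.4,0,0,0,0]
    - [0.3,0,0,0,0,0,-0.134]
    - [0.3,0,0,0.3,0,0,-0.133]
    - [0.3,0,0,0.5,0,0,-0.133]
    - [0.3,0,0,0.5,0,0,0]
    - [0.3,0,0,0.5,0,0,0]
    - [0.3,0,0,0.4,0,0,0]
    - [0.3,0,0,0.06,0,0,0]
    - [0.3,0,0,0,0,0,0]

```text
time_s: 14.85
ee_pos: [0.507, -0.3192, 0.0316]
eef_rot: [3.141, -0.001, -3.052]
force: [-1.1, -0.4, -0.0]
grip_width: 0.0447
grip_force: 20.0
```

```bash
python3 held.py youths .007 .530 -.317 .089
```

```text
heel in tool: along -0.006157691453792554 across 0.00032656012104231093 dyaw -0.0027837695655490435 [np.float64(0.9469549793056846)]
TCP target [ 0.5102 -0.3188]
t 14.95 shift units [-0.05  0.01  0.42] turn [-0.001  0.001  0.   ] pos [ 0.5077 -0.3195  0.033 ] [-3.141  0.001 -3.052] w 0.045166847410100304 19.999862350523472
```

View pics/held_youths.png

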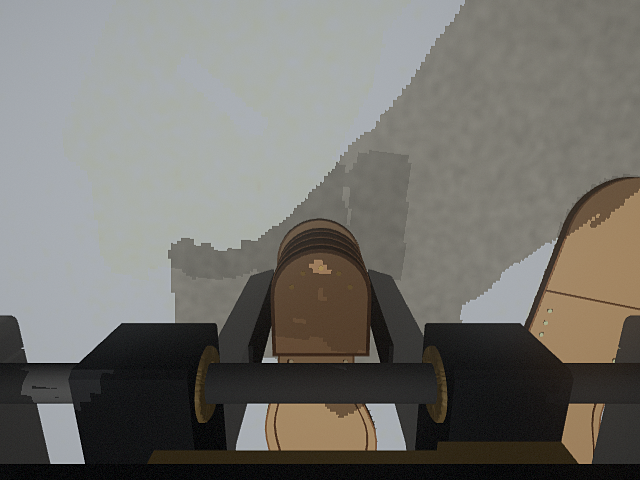

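Front edge row 355 agrees with the clean fit (along about -3.5 mm). The heel is centred over the sole, with its centre column at 321. Lowering.

>>> move_arm:
  increments:
    - [0.3,0,0,0.2,0,0,0]
    - [0.3,0,0,0.12,0,0,0]
    - [0.3,0,0,0.06,0,0,0]
    - [0.3,0,0,0.03,0,0,0]
    - [0.3,0,0,0,0,0,0]
    - [0.3,0,0,0,0,0,0]

```text
time_s: 15.55
ee_pos: [0.5072, -0.319, 0.012]
eef_rot: [3.141, -0.0, -3.052]
force: [-3.6, 3.1, 6.6]
grip_width: 0.0449
grip_force: 20.0
```

>>> move_arm:
  increments:
    - [0.7,0,0,0,0,0,0]
    - [0.7,0,0,0,0,0,0]
    - [0.7,0,0,0,0,0,0]
    - [0.7,0,0,-0.1,0,0,0]
    - [0.8,0,0,-0.4,0,0,0]
    - [0.9,0,0,-0.7,0,0,0]
    - [1,0,0,-0.7,0,0,0]
    - [1,0,0,-0.7,0,0,0]
    - [1,0,0,-0.7,0,0,0]
    - [1,0,0,-0.6,0,0,0]

```text
time_s: 16.55
ee_pos: [0.5074, -0.3192, 0.2089]
eef_rot: [-3.141, 0.001, -3.052]
force: [0.4, -0.1, -0.2]
grip_width: 0.0941
grip_force: 0.0
```

>>> move_arm:
  increments:
    - [1,-0.07,0.4,0,0,0,0]
    - [1,-0.11,0.6,0,0,0,0]
    - [1,-0.11,0.6,0,0,0,0]
    - [1,-0.11,0.6,0,0,0,0]
    - [1,-0.11,0.6,0,0,0,0]
    - [1,-0.11,0.6,0,0,0,0]
    - [1,-0.11,0.6,0,0,0,0]
    - [1,-0.11,0.6,0,0,0,0]
    - [1,-0.11,0.6,0,0,0,0]
    - [1,-0.11,0.6,0,0,0,0]
    - [1,-0.11,0.5,0,0,0,0]
    - [1,0,0,0,0,0,0.134]
    - [1,0,0,0,0,0,0.133]
    - [1,0,0,0,0,0,0.133]
    - [1,0,0,0,0,0,0]
    - [1,0,0,0,0,0,0]

```text
time_s: 18.15
ee_pos: [0.5372, 0.0001, 0.2061]
eef_rot: [-3.141, -0.001, 2.835]
force: [-0.8, 0.6, 0.1]
grip_width: 0.0941
grip_force: 0.0
```

```bash
python3 look.py womens .040 .545 .008 -.29
python3 - <<'E'
from h import *
cs=shots(("wrist","scene","side"))
for c in cs:
    m=ctrl.cut_out("heel_youths_center",c)
    if m: print("placed",m[0]["conf"],*heel_fit("youths",.005,[c],[m[0]["mask"]],(.504,-.319,.09)))
E
```

```text
0.96 4336 [ 0.5491  0.0063 -0.3289] [np.float64(0.9753950338600451)]
0.57 592 [ 0.5489  0.0033 -0.2763] [np.float64(0.9468599033816425)]
0.9 1011 [ 0.5492  0.002  -0.2949] [np.float64(0.9729206963249516)]
t 18.45 shift units [-0.09  0.2   3.33] turn [-0.   -0.   -0.02] pos [ 0.5375 -0.0002  0.2064] [-3.142 -0.     2.832] w 0.09407423589439527 0.0
placed 0.66 [ 0.50179816 -0.3194731   0.08792962] [np.float64(0.9793853073463268)]
placed 0.91 [ 0.50477816 -0.31961403  0.23531511] [np.float64(0.917312661498708)]
placed 0.76 [ 0.50251599 -0.32332118  0.10258594] [np.float64(0.9277389277389277)]
```

View pics/look_womens.png

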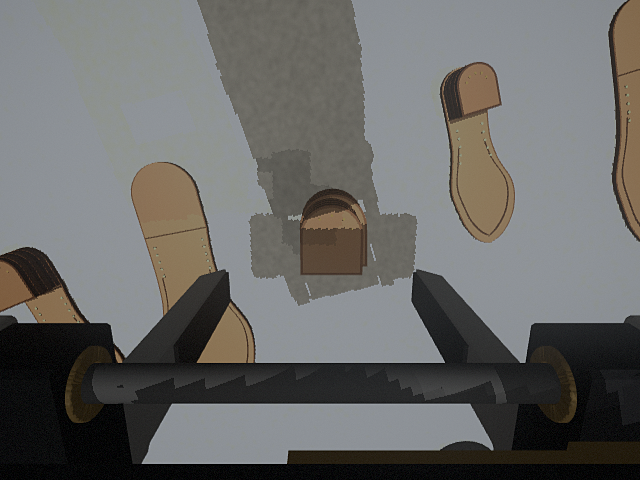

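>>> move_arm:
  increments:
    - [1,-0.285,0.18,0.2,0,0,0]
    - [1,0,0,0.5,0,0,0]
    - [1,0,0,0.5,0,0,0]
    - [1,0,0,0.5,0,0,0]
    - [1,0,0,0.5,0,0,0]
    - [1,0,0,0.5,0,0,0]
    - [1,0,0,0.3,0,0,0]
    - [1,0,0,0.14,0,0,0]
    - [1,0,0,0.05,0,0,0]
    - [1,0,0,0,0,0,0]
    - [0.5,0,0,0,0,0,0]
    - [0.5,0,0,0,0,0,0]
    - [0.4,0,0,0,0,0,0]
    - [0.4,0,0,0,0,0,0]
    - [0.4,0,0,0,0,0,0]
    - [0.4,0,0,0,0,0,0]
    - [0.4,0,0,-0.2,0,0,0]
    - [0.4,0,0,-0.5,0,0,0]
    - [0.4,0,0,-0.5,0,0,0]
    - [0.4,0,0,-0.2,0,0,0]

```text
time_s: 20.75
ee_pos: [0.5547, 0.004, 0.1197]
eef_rot: [3.141, 0.003, 2.831]
force: [0.6, 0.0, -1.3]
grip_width: 0.0538
grip_force: 20.0
```

```bash
python3 held.py womens .007 .496 .3355 -.025
```

```text
heel in tool: along -0.006406189052323095 across -0.0003792431196768473 dyaw -0.0020148549139324956 [np.float64(0.9540022818711343)]
TCP target [0.4714 0.3361]
t 20.85 shift units [3.62 5.81 2.12] turn [ 0.     0.003 -0.286] pos [0.5544 0.004  0.1183] [3.141 0.002 2.831] w 0.05367172243431516 19.998079030774534
```

```bash
python3 - <<'E'
from h import *
a=np.linspace(0,2*np.pi,40);r=.0435
cs=shots(("scene","side"))
for c in cs:
    m=ctrl.cut_out("cement_tin",c)[0];M=m["mask"]
    def f(v):
        P3=np.vstack([np.c_[v[0]+r*np.cos(a),v[1]+r*np.sin(a),np.full(40,z)] for z in(0,.095)])
        P3=np.vstack([P3,np.c_[v[0]+.015*np.cos(a),v[1]+.015*np.sin(a),np.full(40,.116)]])
        im=np.zeros((480,640),np.uint8);cv2.fillConvexPoly(im,cv2.convexHull(projs(c,P3).astype(np.float32)).astype(int),1);im=im>0
        return -(im&M).sum()/(im|M).sum()
    q=DE(f,[(.3,.9),(.2,.8)],seed=1);print(m["conf"],m["centre"],q.x,q.fun)
E
```

```text
0.79 [325.7, 467.0] [0.52892959 0.4866294 ] -0.961482203803023
0.73 [190.2, 225.2] [0.5315558  0.47789413] -0.9491206030150754
```

>>> move_arm:
  increments:
    - [0.4,0.17,0.27,0,0,0,0]
    - [0.4,0.33,0.53,0,0,0,0]
    - [0.4,0.33,0.53,0,0,0,0]
    - [0.4,0.33,0.53,0,0,0,0]
    - [0.4,0.33,0.53,0,0,0,0]
    - [0.4,0.33,0.53,0,0,0,0]
    - [0.4,0.33,0.53,0,0,0,0]
    - [0.4,0.33,0.53,0,0,0,0]
    - [0.4,0.33,0.53,0,0,0,0]
    - [0.4,0.33,0.53,0,0,0,0]
    - [0.4,0.33,0.53,0,0,0,0]
    - [0.4,0.15,0.24,0,0,0,0]
    - [0.4,0,0,0,0,0,-0.143]
    - [0.4,0,0,0,0,0,-0.143]
    - [0.4,0,0,0.4,0,0,0]
    - [0.4,0,0,0.5,0,0,0]
    - [0.4,0,0,0.5,0,0,0]
    - [0.4,0,0,0.25,0,0,0]
    - [0.4,0,0,0.07,0,0,0]
    - [0.4,0,0,0,0,0,0]

```text
time_s: 23.05
ee_pos: [0.4704, 0.336, 0.0311]
eef_rot: [-3.142, -0.0, 3.117]
force: [0.4, 0.2, -1.0]
grip_width: 0.0539
grip_force: 20.0
```

```bash
python3 held.py womens .007 .496 .3355 -.025
```

```text
heel in tool: along -0.005744401553638383 across -6.132116882720327e-05 dyaw 0.01370379398693089 [np.float64(0.9433736382138154)]
TCP target [0.4708 0.3361]
t 23.15 shift units [ 0.  -0.   0.4] turn [0.001 0.001 0.   ] pos [0.4708 0.3363 0.032 ] [3.141 0.001 3.117] w 0.053905201399633375 19.998029158450663
```

View pics/held_womens.png

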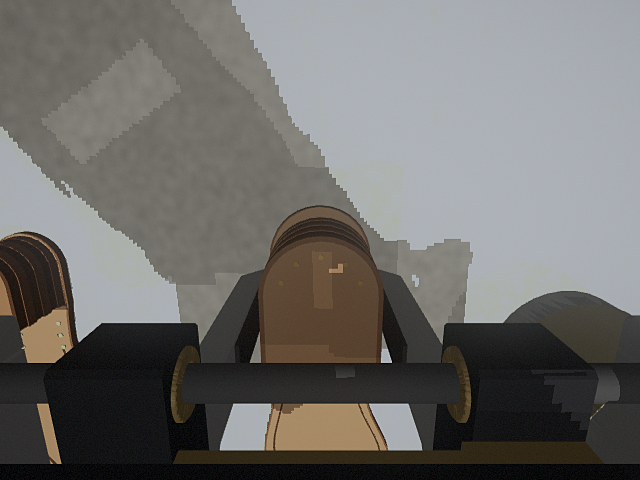

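The heel is centred over the women's seat (columns 260–380 over the rim at 270–370). The tin stays clear on the right.

>>> move_arm:
  increments:
    - [0.4,0,0,0.2,0,0,0]
    - [0.4,0,0,0.12,0,0,0]
    - [0.4,0,0,0.05,0,0,0]
    - [0.4,0,0,0.03,0,0,0]
    - [0.4,0,0,0,0,0,0]
    - [0.4,0,0,0,0,0,0]

```text
time_s: 23.75
ee_pos: [0.4702, 0.3358, 0.012]
eef_rot: [-3.141, -0.001, 3.117]
force: [-7.6, -5.5, 15.4]
grip_width: 0.0539
grip_force: 20.0
```

>>> move_arm:
  increments:
    - [0.8,0,0,0,0,0,0]
    - [0.8,0,0,0,0,0,0]
    - [0.8,0,0,0,0,0,0]
    - [0.8,0,0,-0.1,0,0,0]
    - [0.8,0,0,-0.4,0,0,0]
    - [0.8,0,0,-0.7,0,0,0]
    - [0.8,0,0,-0.7,0,0,0]
    - [1,0,0,-0.7,0,0,0]
    - [1,0,0,-0.7,0,0,0]
    - [1,0,0,-0.6,0,0,0]

```text
time_s: 24.75
ee_pos: [0.4704, 0.336, 0.2083]
eef_rot: [3.141, 0.001, 3.117]
force: [-0.1, -0.3, -0.3]
grip_width: 0.093
grip_force: 0.0
```

>>> move_arm:
  increments:
    - [1,-0.08,-0.4,0,0,0,0]
    - [1,-0.14,-0.6,0,0,0,0]
    - [1,-0.14,-0.6,0,0,0,0]
    - [1,-0.14,-0.6,0,0,0,0]
    - [1,-0.14,-0.6,0,0,0,0]
    - [1,-0.14,-0.6,0,0,0,0]
    - [1,-0.14,-0.6,0,0,0,0]
    - [1,-0.14,-0.6,0,0,0,0]
    - [1,-0.14,-0.6,0,0,0,0]
    - [1,-0.14,-0.6,0,0,0,0]
    - [1,-0.14,-0.6,0,0,0,0]
    - [1,-0.02,-0.29,0,0,0,0]
    - [1,0,0,0,0,0,0.143]
    - [1,0,0,0,0,0,0.143]
    - [1,0,0,0,0,0,0]
    - [1,0,0,0,0,0,0]

```text
time_s: 26.35
ee_pos: [0.5369, 0.0001, 0.2061]
eef_rot: [3.142, 0.0, 2.836]
force: [-0.9, -0.1, 0.2]
grip_width: 0.094
grip_force: 0.0
```

```bash
python3 look.py mens 0 .545 .006 -.29
python3 - <<'E'
from h import *
cs=shots(("wrist","scene","side"))
for c in cs:
    m=ctrl.cut_out("heel_womens_center",c)
    if m: print("placed",m[0]["conf"],*heel_fit("womens",.005,[c],[m[0]["mask"]],(.465,.336,0)))
print(sole_fit("mens",cs[0],(.511,-.152,-.1))[:2])
E
```

```text
0.55 4711 [ 0.5508  0.0088 -0.2752] [np.float64(0.9777777777777777)]
0.75 788 [ 0.5528  0.0083 -0.2859] [np.float64(0.9640198511166254)]
0.55 1203 [ 0.55    0.0044 -0.2718] [np.float64(0.93984375)]
t 26.65 shift units [-0.11  0.17  4.12] turn [ 0.    -0.    -0.019] pos [ 0.537  -0.0002  0.2059] [ 3.142 -0.     2.832] w 0.09411639775507397 0.0
placed 0.83 [ 0.46378189  0.33938606 -0.02138583] [np.float64(0.9753333333333334)]
placed 0.76 [ 0.46757604  0.33452708 -0.09249854] [np.float64(0.9468085106382979)]
placed 0.87 [ 0.4657102   0.33007717 -0.17957924] [np.float64(0.902370990237099)]
(array([ 0.51114583, -0.15188485, -0.11907443]), np.float64(-2.0))
```

View pics/look_mens.png

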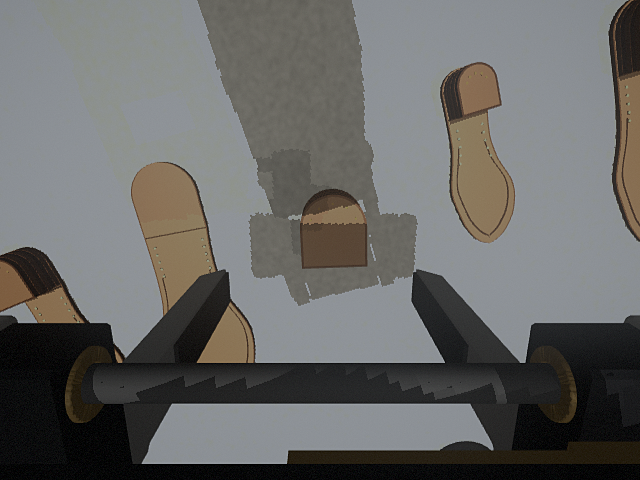

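>>> move_arm:
  increments:
    - [1,-0.31,0.25,0.2,0,0,-0.03]
    - [1,0,0,0.6,0,0,0]
    - [1,0,0,0.6,0,0,0]
    - [1,0,0,0.6,0,0,0]
    - [1,0,0,0.6,0,0,0]
    - [1,0,0,0.6,0,0,0]
    - [1,0,0,0.4,0,0,0]
    - [1,0,0,0.2,0,0,0]
    - [1,0,0,0.1,0,0,0]
    - [1,0,0,0.04,0,0,0]
    - [1,0,0,0,0,0,0]
    - [0.5,0,0,0,0,0,0]
    - [0.5,0,0,0,0,0,0]
    - [0.5,0,0,0,0,0,0]
    - [0.5,0,0,0,0,0,0]
    - [0.5,0,0,0,0,0,0]
    - [0.5,0,0,-0.2,0,0,0]
    - [0.5,0,0,-0.5,0,0,0]
    - [0.5,0,0,-0.5,0,0,0]
    - [0.5,0,0,-0.2,0,0,0]

```text
time_s: 28.95
ee_pos: [0.5565, 0.0069, 0.0816]
eef_rot: [3.141, 0.003, 2.861]
force: [-0.3, -0.1, -2.9]
grip_width: 0.0641
grip_force: 20.0
```

```bash
python3 held.py mens .009 .511 -.1518 -.118
```

```text
heel in tool: along -0.005289397449739604 across 0.00027292330343888014 dyaw -0.005002617182901403 [np.float64(0.8821359485356967)]
TCP target [ 0.4805 -0.1482]
t 29.05 shift units [ 0.6  -3.4   1.32] turn [ 0.     0.002 -0.163] pos [0.5562 0.0069 0.0803] [3.141 0.002 2.861] w 0.06398298526939576 19.981954470276833
```

>>> move_arm:
  increments:
    - [0.5,0.04,-0.2,0,0,0,0]
    - [0.5,0.1,-0.5,0,0,0,0]
    - [0.5,0.1,-0.6,0,0,0,0]
    - [0.5,0.1,-0.6,0,0,0,0]
    - [0.5,0.1,-0.6,0,0,0,0]
    - [0.5,0.1,-0.6,0,0,0,0]
    - [0.5,0.06,-0.3,0,0,0,0]
    - [0.5,0,0,0,0,0,-0.082]
    - [0.5,0,0,0,0,0,-0.081]
    - [0.5,0,0,0.3,0,0,0]
    - [0.5,0,0,0.4,0,0,0]
    - [0.5,0,0,0.2,0,0,0]
    - [0.5,0,0,0.02,0,0,0]
    - [0.5,0,0,0,0,0,0]
    - [0.5,0,0,0,0,0,0]

```text
time_s: 30.55
ee_pos: [0.48, -0.1483, 0.0335]
eef_rot: [-3.141, 0.001, 3.024]
force: [-0.4, 0.7, -1.6]
grip_width: 0.0637
grip_force: 20.0
```

```bash
python3 held.py mens .009 .511 -.1518 -.118
```

```text
heel in tool: along -0.005217982258040038 across -9.139088969431937e-05 dyaw 0.025446359001251473 [np.float64(0.8878302099796794)]
TCP target [ 0.4804 -0.1482]
t 30.65 shift units [-0.01  0.    0.39] turn [-0.     0.001  0.   ] pos [ 0.48   -0.1483  0.0336] [-3.141  0.001  3.024] w 0.06387680769650815 19.981867522001266
```

View pics/held_mens.png

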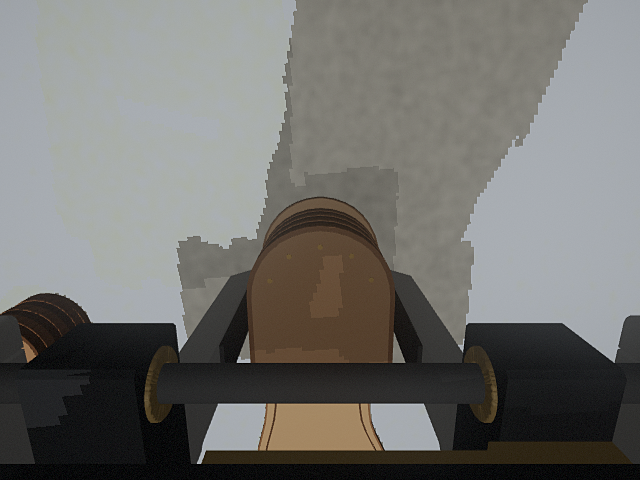

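The largest heel is centred over its seat (columns 250–392, rim centre about 320). Lowering.

>>> move_arm:
  increments:
    - [0.5,0,0,0.2,0,0,0]
    - [0.5,0,0,0.12,0,0,0]
    - [0.5,0,0,0.05,0,0,0]
    - [0.5,0,0,0.02,0,0,0]
    - [0.5,0,0,0,0,0,0]
    - [0.5,0,0,0,0,0,0]

```text
time_s: 31.25
ee_pos: [0.4793, -0.148, 0.014]
eef_rot: [3.141, -0.001, 3.024]
force: [-8.2, 3.8, 14.2]
grip_width: 0.0638
grip_force: 20.0
```

Contact made. Next I release, rise, and move to a central overview.

>>> move_arm:
  increments:
    - [0.9,0,0,0,0,0,0]
    - [0.9,0,0,0,0,0,0]
    - [0.9,0,0,0,0,0,0]
    - [0.9,0,0,-0.1,0,0,0]
    - [0.9,0,0,-0.4,0,0,0]
    - [1,0,0,-0.7,0,0,0]
    - [1,0,0,-0.7,0,0,0]
    - [1,0,0,-0.7,0,0,0]
    - [1,0,0,-0.7,0,0,0]
    - [1,0,0.3,-0.7,0,0,0]
    - [1,-0.1,0.6,-0.6,0,0,0]
    - [1,-0.2,0.6,-0.5,0,0,0]
    - [1,-0.3,0.6,-0.4,0,0,0]
    - [1,-0.2,0.6,0,0,0,0]
    - [1,-0.1,0.4,0,0,0,0]
    - [1,0,0,0,0,0,0]
    - [1,0,0,0,0,0,0]

```text
time_s: 32.95
ee_pos: [0.5424, 0.0003, 0.2885]
eef_rot: [-3.141, -0.0, 3.024]
force: [-0.7, -0.6, 0.2]
grip_width: 0.094
grip_force: 0.0
```

```bash
python3 - <<'E'
from h import *
np.set_printoptions(precision=4,suppress=True)
L=dict(mens=(.511,-.1518,-.118),youths=(.530,-.317,.089),womens=(.496,.3355,-.025),childs=(.487,.165,-.015))
cs=shots(("wrist","scene","side"));cv2.imwrite("pics/end.png",cs[0]["color"])
for s,(x,y,t) in L.items():
    k=np.array([np.cos(t),np.sin(t)])
    for i,c in enumerate(cs):
        m=ctrl.cut_out(f"heel_{s}_center",c)
        if not m: continue
        m=m[0];g=np.array([x,y])-k*H[s][1]/2
        v,q=heel_fit(s,.005,[c],[m["mask"]],(*g,t));d=v[:2]-[x,y]
        print(s,i,round(m["conf"],2),"in sole",d@k,d@[-k[1],k[0]],"want",-H[s][1]/2,"dyaw",v[2]-t,q)
print(ctrl.get_obs()["ee_pos"])
E
```

```text
mens 0 0.74 in sole -0.037101033634704295 0.0003139303517656331 want -0.036 dyaw 0.00379529785031911 [np.float64(0.9508797653958945)]
mens 1 0.67 in sole -0.035690301655242215 -3.914744212994007e-05 want -0.036 dyaw 0.06504443429675777 [np.float64(0.9636627906976745)]
mens 2 0.66 in sole -0.0375286080422872 -0.0036202368572497865 want -0.036 dyaw -0.01837507366470975 [np.float64(0.9753777280358142)]
youths 0 0.95 in sole -0.027004550053987064 0.0008756984155390161 want -0.026 dyaw 0.08592365496363688 [np.float64(0.9429141716566867)]
youths 1 0.91 in sole -0.028206002477981915 -0.002990657899319322 want -0.026 dyaw 0.3499555283321213 [np.float64(0.8486486486486486)]
youths 2 0.64 in sole -0.02864035871278558 -0.004544327750202143 want -0.026 dyaw 0.10437540667222645 [np.float64(0.9289617486338798)]
womens 1 0.89 in sole -0.027770832389318316 -0.0012210237001010176 want -0.031 dyaw 0.06765293414857895 [np.float64(0.9292452830188679)]
womens 2 0.71 in sole -0.030013007473666364 -0.0037927110392891347 want -0.031 dyaw -0.17527601915299607 [np.float64(0.8884180790960452)]
childs 0 0.89 in sole -0.022113581699823612 0.00046963867996095736 want -0.021 dyaw -0.005476772376786725 [np.float64(0.9475679090334808)]
childs 1 0.84 in sole -0.021522814498601637 0.0004352141376089122 want -0.021 dyaw -0.12366449708616169 [np.float64(0.9493670886075949)]
childs 2 0.76 in sole -0.021786749768064464 -0.0056262592515516135 want -0.021 dyaw -0.2863528923489645 [np.float64(0.8983050847457628)]
[0.5426 0.0005 0.2884]
```

View pics/end.png

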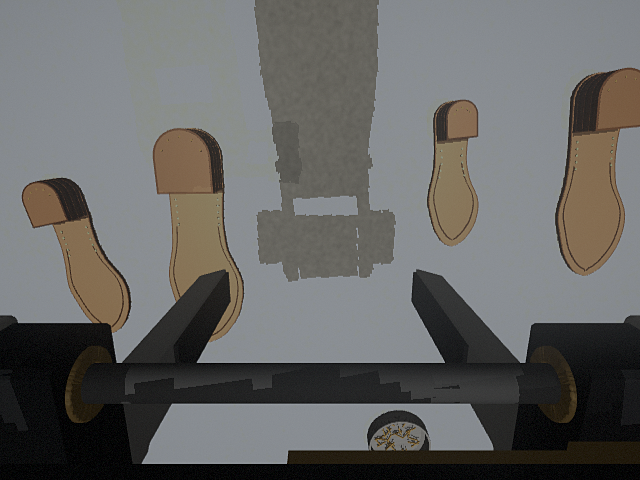

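The overview shows all four heels flat on their matching soles, breasts on the lines (child's heel at about (458,120), men's at (187,160)). The wrist-camera fits put each heel within about 3 mm of its mark.

```bash
python3 -c "
from station import ctrl
print(ctrl.hand_in())"
```

```text
the job is handed in; nothing more can be done
None
```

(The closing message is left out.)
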